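# Snap the retaining clip onto the roller shaft

## Task

The roller shaft lying in its bearing blocks still lacks the retaining clip beside the belt pulley. Take the larger of the two loose spring clips off the clip rail, push it from above onto the empty neck at that end of the shaft until it snaps fully home, tab standing up, and let go. Leave the smaller clip on the rail.

Things in the scene. Friction and masses are not known exactly. Their poses are not given: they have to be found in the camera images.
- clip_tab (a point): Larger loose steel spring clip astride the rail, 36 mm wide, 80 g; point: centre of its upright tab, 24 mm along x, 12 thick along y, 48 tall. 31 mm below: underside of its bridge; 67 mm below: tips of two sprung legs at +-x, flared to 35 mm inside. Its 24 mm round opening is centred 43 mm below, axis along y, mouth 16 mm, springing open under about 5 N.
- small_clip_tab (a point): Smaller loose clip of the same form on the same rail (the two may have changed places), 25 mm wide, for a thinner shaft; does not fit the neck. Point: centre of its tab, 15 mm wide along x, 12 mm thick along y, 30 mm tall. It stays on the rail.
- neck (a point): Centre of the empty neck, on the shaft's axis, 62 mm above the bench; shaft level along y, z up. Neck 24 mm in diameter, 32 mm long, between 34 mm shoulders: shaft's end at -y; at +y a 40 mm pulley (20 to 52 mm off), blue bearing blocks (from 62 mm; 26 mm above the axis), black roller (30 mm above it). The far neck, at y 241 mm, already carries its fixed clip. The unit is fixed.
- clip_rail: Fixed clip rail: wooden base 75 x 190 mm with an upright steel blade 8 mm thick, running along y, its top 56 mm above the bench; the two clips straddle it at y = +50 and -50 mm. Origin on the bench under the middle of the base.
There are look-alikes about, which are no part of the job. Leave any pink or red look-alike of the part that bears clip_tab alone.

How it is judged:
At the end, for the whole second after the job is handed in: Larger clip home on the empty neck: tab centre 32 to 48 mm above the shaft axis, within 20 mm sideways and 16 mm along the shaft of the neck's centre, within 17 degrees of the shaft's direction, tab within 25 degrees of upright; smaller clip within 40 mm of its start (z of clip_tab in the frame of neck between 0.032 and 0.048 m and x of clip_tab in the frame of neck between -0.02 and 0.02 m and y of clip_tab in the frame of neck between -0.016 and 0.016 m and angle between the y axis of clip_tab and the y axis of neck, either way round below 0.3 rad and angle between clip_tab's own z axis and vertical below 0.45 rad and distance of small_clip_tab from where it was at the start of the episode below 0.04 m); the robot touches nothing.
It fails at once if the smaller clip is taken off or knocked off the rail (distance of small_clip_tab from where it was at the start of the episode above 0.05 m).
It also fails if it takes over 38 s, if anything falls off the work surface, if the arm or the gripper's body presses on something with over 40 N, if the wrist force passes 120 N, or if a joint passes its speed limit or range.

## Robot

A 7-joint arm with a two-finger parallel gripper is mounted at the origin on a cart in front of the work surface, level with it; the furniture and walls round the work are solid. World frame = base frame: x ahead of the robot, y to its left, z up, the work surface at z = 0. Lengths are in m, angles in rad, forces in N, time in s.
With the tool pointing down it reaches from about 0.425 to 0.875 m from the base axis. Payload 9.9 kg.
Tool frame: the origin (TCP) lies at the centre of the arm's flange, where the gripper is bolted on; the fingertips stand 173 mm ahead of it and the grasp point (between the pads) lies 155 mm ahead of it; z points along the fingers, y is the line along which they close (so a half turn about z gives the same grasp; the last joint's range is limited). The gripper opens to 85 mm and grips with 20 to 120 N. Pads are 22 mm wide; open, the fingers measure 114 mm over their backs; the gripper's body (76 mm by 85 mm) begins 54 mm behind the grasp point. The pads swing forward as they close: fully open they stand 13 mm farther back than shut.
Start: joints at [-1.285, 0.576, 0.025, 1.437, -0.015, 1.129, -0.057], TCP at [0.244, 0.629, 0.405] pointing down, gripper open.
Joint ranges: [-2.76, 2.76], [-0.34, 2.15], [-1.52, 1.57], [0.19, 2.46], [-1.09, 4.23], [0.17, 1.99], [-2.82, 2.82]. Speed limits (rad/s): [2.22, 2.22, 3.01, 3.01, 3.14, 3.14, 3.14].

## Interface

Orientations are given as a rotation vector (axis times angle).
In Python, from rig import * gives the robot as it stands.
- The arm moves only by the tool jog_arm, never from a script. Its argument "steps" is a list of rows, each a list of 7 numbers: the shift along the tool's x, y, z in m, then the turn, a rotation vector about the tool's x, y, z in degrees, then the finger opening in m, from 0 to 0.0854. A call has 1 to 20 rows; each row is the pose to reach, as a shift and turn from the pose commanded when the call began, along the tool's axes at that moment; what a row does not reach only later rows make up. A row lasts 1/8 s, in which the tool goes at most 62.5 mm and 10.7 degrees, less where a joint would pass 70% of its speed; a pose out of reach is approached as far as the arm can. A call with a gripper value outside its range is refused whole. The fingers move at their own pace and stop on an object; the grip force is fixed at half the most. Time passes only in rows, so rows that repeat a pose let the fingers close. It gives the time, the measured TCP pose, the force, the opening and the grip force at its end, in the units of the state.
- observe(): the state, without advancing time (a new reading comes with each control period).
- capture(name): name is "scene" or "top" or "wrist"; returns (picture, depth): 400x640x3 uint8, blue, green, red; 400x640 float32, m along the optical axis (not along the pixel's ray), 0 where there is no reading.
- get_calibration(name): a dict with "intrinsics" (3x3 intrinsics, pixels), "R" (3x3) and "t" (3): a world point X has camera coordinates R X + t; the wrist camera has in their place "mount" (4x4, takes a point from camera to tool coordinates, whose origin is the TCP and whose axes are the flange's). Camera axes: x right, y down, z forward; pixel columns grow to the right and rows downward; lengths in m; the calibration is good to about 2 mm. The wrist camera is an equidistant fisheye: a pixel r from the principal point sees the ray r / f radians off the axis. A picture is of the moment at which its call begins: read the wrist's pose just before it. get_calibration takes no time and is no camera call.
- finish_job(): hands the job in; it is judged then, once.
The state is a dict: "clock": time; "joints": joint angles; "joint_vel": joint speeds; "effort": joint torques, N m; "position": TCP position; "ee_rot": TCP orientation; "contact_force": force on the tool from outside, world axes, zero at the start; "moment": the same for the moment, N m; "gripper_width": opening from 0.0 (shut) to 1.0 (fully open); "finger_force": force on a finger pad.
Only numpy, scipy, OpenCV 4.12 (cv2) and the standard library are available. Lean on these libraries where they do the work, as an engineer would, in place of code of your own. Each camera call takes 0.05 s, during which the arm holds its last target. There are 200 camera calls.

## Working session

There is one attempt and no reset: what is moved stays moved. The work goes in short steps, Python scripts to look and compute and a tool call to move; the robot and the scene stay as the last step left them, time stands still between calls to the robot, and variables do not carry over. Pictures are saved under pics/ and viewed, at most 10 in all, crops included, and the job is handed in when it is done.

Besides the shell and the picture viewer there is one more tool, called after "Call:" in YAML: its name, and indented under it one key for each argument. jog_arm: Moves the arm, as the interface text tells. Its arguments: {"type":"object","properties":{"steps":{"type":"array","items":{"type":"array","items":{"type":"number"}}}},"required":["steps"]}

```bash
mkdir -p pics; python3 - <<'E'
from rig import *
import cv2,numpy as np
s=observe();print({k:np.round(s[k],3) for k in('clock','position','ee_rot','gripper_width')})
for n in("scene","top"):
    p,d=capture(n);cv2.imwrite(f"pics/{n}0.png",p);np.savez(f"{n}0.npz",p=p,d=d)
    c=get_calibration(n);print(n,c)
print(get_calibration("wrist"))
E
```

```text
{'clock': np.float64(0.0), 'position': array([0.244, 0.629, 0.404]), 'ee_rot': array([-5.770e-01, -3.088e+00,  3.000e-03]), 'gripper_width': np.float64(0.995)}
scene {'intrinsics': array([[466.75446661,   0.        , 316.37222914],
       [  0.        , 466.75446661, 205.62996226],
       [  0.        ,   0.        ,   1.        ]]), 'R': array([[ 0.79910476, -0.60101989,  0.01437629],
       [-0.26396256, -0.37224372, -0.88980806],
       [ 0.54014382,  0.70725505, -0.45610848]]), 't': array([-0.48226884,  0.14282519,  0.7554173 ])}
top {'intrinsics': array([[389.36114209,   0.        , 322.19227504],
       [  0.        , 389.36114209, 196.9690991 ],
       [  0.        ,   0.        ,   1.        ]]), 'R': array([[ 0.01042401, -0.99939339, -0.03322929],
       [-0.99482061, -0.00700466, -0.10140459],
       [ 0.10111032,  0.03411422, -0.99429016]]), 't': array([-0.11543748,  0.4793981 ,  0.91857484])}
{'intrinsics': array([[309.70691629,   0.        , 321.09147747],
       [  0.        , 309.70691629, 202.74906111],
       [  0.        ,   0.        ,   1.        ]]), 'mount': array([[-1.18310070e-03, -9.60729854e-01, -2.77482877e-01,
         6.98543245e-02],
       [ 9.99999280e-01, -1.08124424e-03, -5.20090555e-04,
         1.64433656e-03],
       [ 1.99639760e-04, -2.77483293e-01,  9.60730442e-01,
         2.94805154e-02],
       [ 0.00000000e+00,  0.00000000e+00,  0.00000000e+00,
         1.00000000e+00]])}
```

View pics/scene0.png

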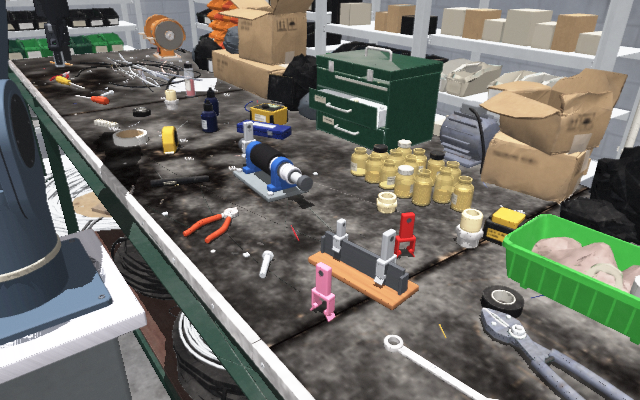

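View pics/top0.png

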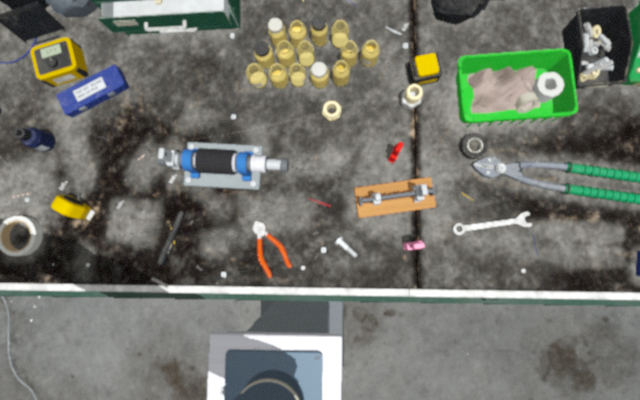

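The scene view shows the rail with a small clip at about (340,230) and a larger one at (388,252). Red and pink decoys stand beside it, and the roller's free end is at (303,182). In the top view the larger clip is at (422,190) and the neck is near (274,164). I'll zoom in with a single composite.

```bash
cat > h.py <<'E'
import numpy as np
from rig import *
def cloud(n,d):
    c=get_calibration(n);K=c["intrinsics"];v,u=np.mgrid[:400,:640]
    P=np.stack([(u-K[0,2])/K[0,0]*d,(v-K[1,2])/K[1,1]*d,d],-1)
    return (P-c["t"])@c["R"]   # R^T (P-t)
def proj(n,X):
    c=get_calibration(n);q=c["R"]@X+c["t"];q=c["intrinsics"]@q;return q[:2]/q[2]
E
python3 - <<'E'
from h import *
import cv2
S=np.load("scene0.npz");T=np.load("top0.npz")
def cr(p,x,y,w,h,k): return cv2.resize(p[y:y+h,x:x+w],None,fx=k,fy=k,interpolation=cv2.INTER_CUBIC)
a=cr(S['p'],230,110,100,100,4);b=cr(S['p'],300,200,130,100,4)[:, :400]
c=cr(T['p'],230,140,80,40,5);d=cr(T['p'],350,170,80,40,5)
cv2.imwrite("pics/z1.png",np.vstack([np.hstack([a,b]),np.hstack([c,d])]))
Ct=cloud("top",T['d']);Cs=cloud("scene",S['d'])
for u in range(228,294,3): print(u,np.round(Ct[164,u],3),end=';')
print()
for n,C,(u0,u1,v0,v1) in(("rail top",Ct,(352,438,176,218)),("rail sc",Cs,(310,425,210,310))):
    R=C[v0:v1,u0:u1].reshape(-1,3)
    for lo,hi in((.015,.03),(.045,.06),(.065,.085),(.085,.2)):
        m=R[(R[:,2]>lo)&(R[:,2]<hi)];print(n,lo,len(m),np.round(m.mean(0),4) if len(m) else'',np.round(m.min(0),3) if len(m) else'',np.round(m.max(0),3) if len(m) else '')
E
```

```text
228 [0.548 0.103 0.087];231 [0.548 0.096 0.087];234 [0.549 0.091 0.08 ];237 [0.549 0.083 0.085];240 [0.548 0.075 0.087];243 [0.548 0.069 0.086];246 [0.549 0.063 0.081];249 [0.55  0.056 0.08 ];252 [0.55  0.049 0.08 ];255 [0.55  0.042 0.081];258 [0.549 0.035 0.083];261 [0.55  0.028 0.08 ];264 [0.55  0.022 0.078];267 [0.551 0.016 0.073];270 [0.551 0.009 0.075];273 [0.551 0.001 0.075];276 [ 0.551 -0.005  0.075];279 [ 0.551 -0.012  0.074];282 [ 0.55  -0.02   0.079];285 [ 0.55  -0.027  0.08 ];288 [ 0.554 -0.031  0.06 ];291 [ 0.565 -0.031 -0.001];
rail top 0.015 102 [ 0.4798 -0.2892  0.0195] [ 0.438 -0.383  0.015] [ 0.529 -0.196  0.03 ]
rail top 0.045 243 [ 0.4824 -0.2821  0.0545] [ 0.462 -0.376  0.045] [ 0.508 -0.201  0.06 ]
rail top 0.065 28 [ 0.4851 -0.3114  0.0742] [ 0.469 -0.342  0.066] [ 0.501 -0.232  0.084]
rail top 0.085 125 [ 0.486  -0.3052  0.1012] [ 0.47  -0.342  0.085] [ 0.502 -0.232  0.115]
rail sc 0.015 838 [ 0.4746 -0.3003  0.0223] [ 0.358 -0.377  0.015] [ 0.607 -0.201  0.03 ]
rail sc 0.045 944 [ 0.4775 -0.3008  0.0523] [ 0.361 -0.375  0.045] [ 0.599 -0.201  0.06 ]
rail sc 0.065 563 [ 0.4703 -0.3073  0.0751] [ 0.36  -0.344  0.065] [ 0.6   -0.232  0.085]
rail sc 0.085 441 [ 0.4726 -0.3185  0.0948] [ 0.362 -0.345  0.085] [ 0.599 -0.232  0.112]
```

View pics/z1.png

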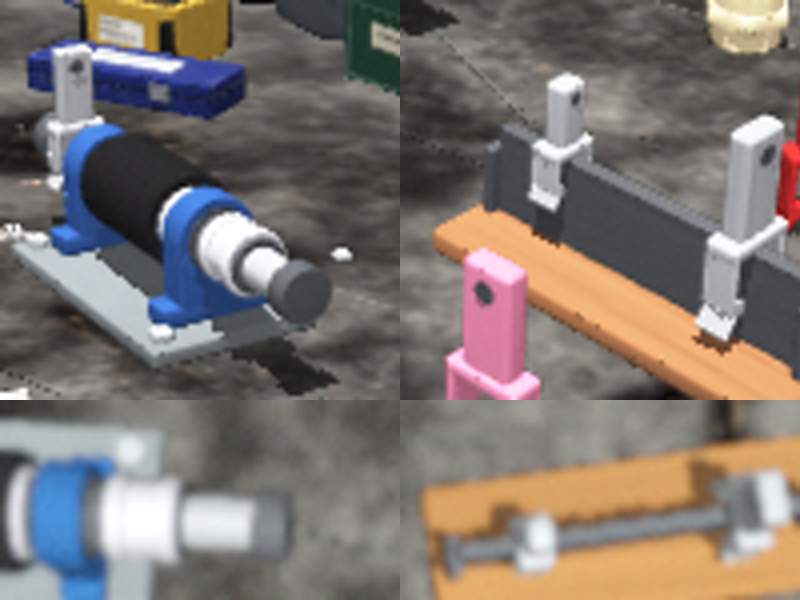

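The crops confirm it: the neck runs from the pulley's white hub to the dark end collar, and the larger clip is on the rail's -y end. Next I fit yaws and centres from both views.

```bash
python3 - <<'E'
from h import *
import cv2
S=np.load("scene0.npz");T=np.load("top0.npz")
C={"top":cloud("top",T['d']).reshape(-1,3),"sc":cloud("scene",S['d']).reshape(-1,3)}
for n,P in C.items():
    box=lambda a,b:P[((P>a)&(P<b)).all(1)]
    m=box([.45,-.385,.046],[.52,-.19,.0575]); m=m if n=="top" else m
    l=cv2.fitLine(m[:,:2].astype(np.float32),cv2.DIST_HUBER,0,.01,.01).ravel();print(n,"blade dir deg from y",np.degrees(np.arctan2(l[0],l[1])),l[2:])
    for nm,a,b in(("big",[.45,-.365,.075],[.53,-.3,.13]),("small",[.45,-.27,.07],[.51,-.2,.13])):
        t=box(a,b)
        r=cv2.minAreaRect(t[:,:2].astype(np.float32));print(nm,len(t),r,"z",t[:,2].min(),t[:,2].max(),t.min(0),t.max(0))
    tp=box([.45,-.365,.107],[.53,-.3,.13]);print("bigtop",len(tp),tp.mean(0),cv2.minAreaRect(tp[:,:2].astype(np.float32)) if len(tp)>3 else'')
    # shaft axis: slices along y, crest x by circle mid
    for y in np.r_[-.03:.06:.006,.1:.2:.02]:
        q=box([.5,y-.003,.05],[.6,y+.003,.13]);
        if len(q)>3: print(round(y,3),np.round([q[:,0].min(),q[:,0].max(),(q[:,0].min()+q[:,0].max())/2,q[:,2].max()],4),end=' | ')
    print()
E
```

```text
top blade dir deg from y 171.39514 [ 0.48241535 -0.28116503]
big 97 ((0.49081990122795105, -0.33640187978744507), (0.022928426042199135, 0.012139149010181427), 10.350841522216797) z 0.0751864926975881 0.11460147872828384 [ 0.47925102 -0.34246048  0.07518649] [ 0.50172505 -0.32905893  0.11460148]
small 43 ((0.47614696621894836, -0.23725830018520355), (0.014438075013458729, 0.011056656017899513), 0.5277560949325562) z 0.07017657347317934 0.0951376757809836 [ 0.46892921 -0.24284266  0.07017657] [ 0.48337562 -0.23170372  0.09513768]
bigtop 57 [ 0.4913826  -0.33620418  0.11051878] ((0.4911714196205139, -0.3364320695400238), (0.021871306002140045, 0.011892518028616905), 7.497053623199463)
-0.03 [0.5359 0.5669 0.5514 0.0807] | -0.024 [0.5364 0.5657 0.5511 0.0801] | -0.018 [0.5362 0.5659 0.551  0.0804] | -0.012 [0.5415 0.5644 0.5529 0.0769] | -0.006 [0.5412 0.564  0.5526 0.0773] | -0.0 [0.5426 0.5639 0.5532 0.0756] | 0.006 [0.5429 0.5636 0.5532 0.0765] | 0.012 [0.5428 0.5638 0.5533 0.0747] | 0.018 [0.5383 0.5733 0.5558 0.0839] | 0.024 [0.5355 0.5731 0.5543 0.0834] | 0.03 [0.5357 0.5697 0.552
[... 1052 characters left out ...]
5689 0.552  0.0788] | -0.024 [0.5355 0.5613 0.5484 0.0793] | -0.018 [0.5367 0.5638 0.5502 0.0804] | -0.006 [0.5411 0.5535 0.5473 0.0742] | -0.0 [0.5409 0.5594 0.5502 0.0744] | 0.006 [0.5412 0.5588 0.55   0.0744] | 0.012 [0.542  0.5577 0.5499 0.0765] | 0.018 [0.5376 0.5735 0.5555 0.0833] | 0.024 [0.5346 0.574  0.5543 0.0824] | 0.03 [0.5357 0.5527 0.5442 0.0812] | 0.036 [0.5376 0.5637 0.5507 0.0809] | 0.042 [0.5374 0.5633 0.5504 0.0826] | 0.048 [0.5367 0.5725 0.5546 0.0819] | 0.054 [0.538  0.5602 0.5491 0.0814] | 0.1 [0.5282 0.5777 0.553  0.0922] | 0.12 [0.5302 0.5762 0.5532 0.0924] | 0.14 [0.532  0.5724 0.5522 0.0917] | 0.16 [0.5324 0.5744 0.5534 0.093 ] | 0.18 [0.5337 0.5738 0.5537 0.0905] |
```

```bash
cat >> h.py <<'E'
from scipy.spatial.transform import Rotation as Ro
def go(p,yaw):  # target TCP world, heading (deg) of tool y, tool straight down
    s=observe();R=Ro.from_rotvec(s["ee_rot"]);y=np.radians(yaw)
    yy=np.array([np.cos(y),np.sin(y),0]);z=np.array([0,0,-1.]);T=Ro.from_matrix(np.c_[np.cross(yy,z),yy,z])
    print("shift",np.round(R.inv().apply(np.array(p)-s["position"]),4),"turn",np.round((R.inv()*T).as_rotvec(degrees=True),2),"| clock",s["clock"],"pos",np.round(s["position"],4))
def ray(pix):  # wrist pixel -> origin, world ray
    c=get_calibration("wrist");s=observe();R=Ro.from_rotvec(s["ee_rot"]).as_matrix();M=c["mount"];K=c["intrinsics"]
    d=np.array([pix[0]-K[0,2],pix[1]-K[1,2]]);r=np.hypot(*d);th=r/K[0,0]
    v=np.r_[np.sin(th)*d/r,np.cos(th)];return s["position"]+R@M[:3,3],R@M[:3,:3]@v
def onz(pix,z):
    o,v=ray(pix);return o+v*(z-o[2])/v[2]
E
python3 -c "
from h import *
go([.54,0,.36],-2.5)"
```

```text
shift [-0.5035 -0.4796  0.0447] turn [-7.000e-02  6.000e-02  7.131e+01] | clock 0.1 pos [0.2439 0.6292 0.4039]
```

Call:
jog_arm:
  steps:
    - [-0.02, -0.02, 0, 0, 0, 3, 0.06]
    - [-0.06, -0.057, 0.004, 0, 0, 9, 0.06]
    - [-0.1, -0.095, 0.008, 0, 0, 15, 0.06]
    - [-0.14, -0.133, 0.012, 0, 0, 21, 0.06]
    - [-0.18, -0.171, 0.016, 0, 0, 27, 0.06]
    - [-0.22, -0.21, 0.02, 0, 0, 33, 0.06]
    - [-0.26, -0.248, 0.024, 0, 0, 39, 0.06]
    - [-0.3, -0.286, 0.028, 0, 0, 45, 0.06]
    - [-0.34, -0.324, 0.032, 0, 0, 51, 0.06]
    - [-0.38, -0.362, 0.036, 0, 0, 57, 0.06]
    - [-0.42, -0.4, 0.04, 0, 0, 62, 0.06]
    - [-0.46, -0.438, 0.043, 0, 0, 67, 0.06]
    - [-0.49, -0.467, 0.045, 0, 0, 70, 0.06]
    - [-0.5035, -0.48, 0.045, 0, 0, 71.3, 0.06]
    - [-0.5035, -0.48, 0.045, 0, 0, 71.3, 0.06]

```text
clock: 1.98
position: [0.54, -0.0008, 0.3595]
ee_rot: [-2.271, -2.171, 0.001]
contact_force: [0.0, 0.6, -0.2]
gripper_width: 0.703
finger_force: 0.0
```

```bash
python3 - <<'E'
from h import *
import cv2
go([.491,-.337,.36],8.6)
np.save("poseA.npy",np.r_[observe()["position"],observe()["ee_rot"]])
p,d=capture("wrist");cv2.imwrite("pics/w1.png",p);np.savez("w1.npz",p=p,d=d)
E
```

```text
shift [-0.3381 -0.0339 -0.0004] turn [-3.000e-02  1.000e-02 -1.117e+01] | clock 1.975 pos [ 0.54   -0.0008  0.3595]
```

View pics/w1.png

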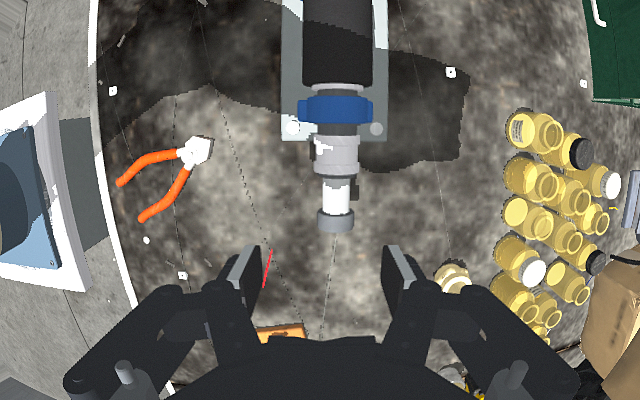

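The wrist view shows the neck at u 322–350, v 177–208, with the pulley above it and the end collar below.

```bash
python3 - <<'E'
from h import *
for p,z in(((336,178),.074),((336,209),.074),((323,193),.062),((350,193),.062),((336,230),.062),((336,130),.084),((338,50),.092)): print(p,np.round(onz(p,z),4))
E
```

```text
(336, 178) [0.5539 0.0197 0.074 ]
(336, 209) [ 0.553  -0.0077  0.074 ]
(323, 193) [0.5423 0.004  0.062 ]
(350, 193) [0.5665 0.003  0.062 ]
(336, 230) [ 0.5529 -0.0318  0.062 ]
(336, 130) [0.5549 0.0605 0.084 ]
(338, 50) [0.5586 0.1231 0.092 ]
```

Call:
jog_arm:
  steps:
    - [-0.03, -0.003, 0, 0, 0, -1, 0.05]
    - [-0.08, -0.008, 0, 0, 0, -3, 0.05]
    - [-0.13, -0.013, 0, 0, 0, -5, 0.05]
    - [-0.18, -0.018, 0, 0, 0, -7, 0.05]
    - [-0.23, -0.023, 0, 0, 0, -8.5, 0.05]
    - [-0.28, -0.028, 0, 0, 0, -10, 0.05]
    - [-0.32, -0.032, 0, 0, 0, -11, 0.05]
    - [-0.338, -0.034, 0, 0, 0, -11.2, 0.05]
    - [-0.338, -0.034, 0, 0, 0, -11.2, 0.05]

```text
clock: 3.15
position: [0.4915, -0.3357, 0.3596]
ee_rot: [-2.046, -2.383, -0.001]
contact_force: [1.0, -0.0, -0.1]
gripper_width: 0.583
finger_force: 0.0
```

```bash
python3 - <<'E'
from h import *
import cv2
go([.491,-.337,.243],8.6)
p,d=capture("wrist");cv2.imwrite("pics/w2.png",cv2.resize(p[150:400,200:480],None,fx=2.4,fy=2.4))
E
```

```text
shift [-0.0013 -0.0007  0.1166] turn [-0.   -0.04  0.12] | clock 3.15 pos [ 0.4915 -0.3357  0.3596]
```

View pics/w2.png

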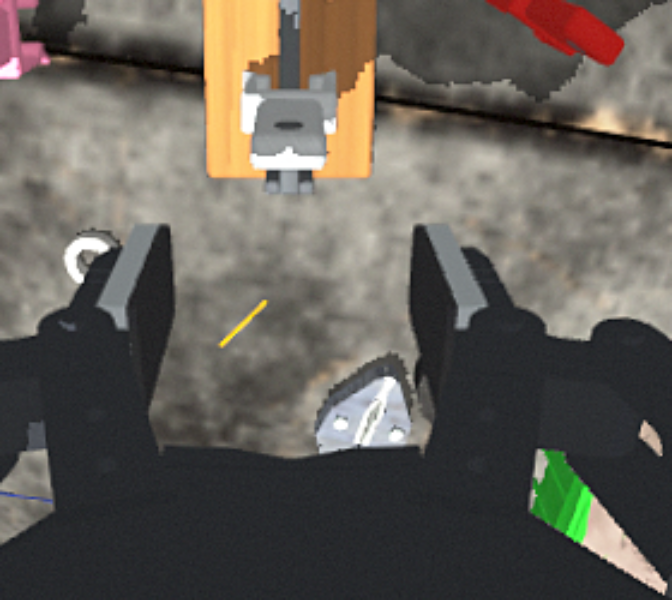

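The crop shows the big clip's tab: the +y face with its hole at (288,122), and the top face as a white strip near (288,158). It's centred between the pads. I'll check it numerically and refine the neck from the saved wrist depth.

```bash
python3 - <<'E'
from h import *
print("tab top",np.round(onz((320,216.3),.111),4))
D=np.load("w1.npz")["d"];P=np.load("poseA.npy");c=get_calibration("wrist");K=c["intrinsics"];M=c["mount"]
v,u=np.mgrid[:400,:640];a=(u-K[0,2]);b=(v-K[1,2]);r=np.hypot(a,b)+1e-9;th=r/K[0,0]
X=np.stack([np.tan(th)*a/r*D,np.tan(th)*b/r*D,D],-1)@M[:3,:3].T+M[:3,3]
W=X@Ro.from_rotvec(P[3:]).as_matrix().T+P[:3]
for vv in range(160,240,2):print(vv,np.round(W[vv,336],4),end=' | ')
print()
for vv in(185,195,205,222,150,110,60):
    row=W[vv,280:400];m=row[row[:,2]>.062];print(vv,np.round(m.min(0),4),np.round(m.max(0),4),(m[:,0].min()+m[:,0].max())/2)
T=np.load("top0.npz");C=cloud("top",T['d'])
for uu in range(255,291):print(uu,np.round(C[164,uu,1:],4),end=' | ')
E
```

```text
tab top [ 0.4927 -0.3365  0.111 ]
160 [0.5548 0.0344 0.0821] | 162 [0.5548 0.0324 0.0802] | 164 [0.5547 0.0309 0.0807] | 166 [0.5546 0.0297 0.0834] | 168 [0.5545 0.0279 0.0826] | 170 [0.5544 0.0264 0.0833] | 172 [0.5544 0.0246 0.0828] | 174 [0.5543 0.0232 0.0839] | 176 [0.5544 0.0208 0.08  ] | 178 [0.5544 0.019  0.0794] | 180 [0.5545 0.0164 0.0752] | 182 [0.5544 0.0148 0.0759] | 184 [0.5544 0.0129 0.0751] | 186 [0.5543 0.0111 0.0747] | 188 [0.5542 0.0095 0.0755] | 190 [0.5542 0.0078 0.0754] | 192 [0.5541 0.0058 0.0745] | 194 [0.554  0.0044 0.0761] | 196 [0.554  0.0023 0.0746] | 198 [0.5539 0.0009 0.0759] | 200 [ 0.5538 -0.0008  0.0763] | 202 [ 0.5538 -0.0027  0.0757] | 204 [ 0.5538 -0.0049  0.0744] | 206 [ 0.5536 -0.006   0.0766] | 208 [ 0.5536 -0.0081  0.0758] | 210 [ 0.5536 -0.01    0.0752] | 212 [ 0.5535 -0.0118  0.0754] | 214 [ 0.5534 -0.0132  0.0767] | 216 [ 0.5532 -0.0139  0.0798] | 218 [ 0.5532 -0.0159  0.0794] | 220 [ 0.5531 -0.0171  0.0809] | 222 [ 0.5531 -0.0195  0.0794] | 224 [ 0.553  -0.0211  0.08  ] | 226 [ 0.553  -0.0231  0.0797] | 228 [ 0.5529 -0.0249  0.0797] | 230 [ 
[... 773 characters left out ...]
792] | 261 [0.0285 0.0796] | 262 [0.0264 0.0784] | 263 [0.0233 0.0827] | 264 [0.0218 0.0782] | 265 [0.0192 0.0798] | 266 [0.0173 0.0776] | 267 [0.0158 0.0728] | 268 [0.0132 0.0747] | 269 [0.0113 0.0721] | 270 [0.0085 0.0746] | 271 [0.0059 0.0765] | 272 [0.004  0.0738] | 273 [0.0015 0.0752] | 274 [-0.0004  0.0724] | 275 [-0.0027  0.0724] | 276 [-0.0054  0.0748] | 277 [-0.0079  0.0756] | 278 [-0.01    0.0746] | 279 [-0.0123  0.0742] | 280 [-0.0143  0.072 ] | 281 [-0.0175  0.0779] | 282 [-0.0199  0.0787] | 283 [-0.0222  0.0784] | 284 [-0.0246  0.0796] | 285 [-0.0271  0.0805] | 286 [-0.0292  0.0788] | 287 [-0.031   0.0751] | 288 [-0.0315  0.0604] | 289 [-0.0265  0.0003] | 290 [-0.029  -0.0002] |
```

Call:
jog_arm:
  steps:
    - [-0.001, 0.0, 0.02, 0, 0, 0, 0.05]
    - [-0.001, 0.0, 0.06, 0, 0, 0, 0.05]
    - [-0.001, 0.0, 0.095, 0, 0, 0, 0.05]
    - [-0.001, 0.0, 0.113, 0, 0, 0, 0.05]
    - [-0.001, 0.0, 0.117, 0, 0, 0, 0.05]
    - [-0.001, 0.0, 0.117, 0, 0, 0, 0.05]
    - [-0.001, 0.0, 0.117, 0, 0, 0, 0.015]
    - [-0.001, 0.0, 0.117, 0, 0, 0, 0.0]
    - [-0.001, 0.0, 0.117, 0, 0, 0, 0.0]
    - [-0.001, 0.0, 0.117, 0, 0, 0, 0.0]
    - [-0.001, 0.0, 0.117, 0, 0, 0, 0.0]
    - [-0.001, 0.0, 0.117, 0, 0, 0, 0.0]

```text
clock: 4.7
position: [0.4918, -0.3374, 0.2437]
ee_rot: [2.045, 2.383, 0.001]
contact_force: [0.1, 1.8, 7.1]
gripper_width: 0.276
finger_force: 58.5
```

```bash
python3 -c "
from h import *
go([.554,.001,.35],-2.6)"
```

```text
shift [ 0.325   0.1129 -0.1063] turn [ 0.09  0.02 11.31] | clock 4.7 pos [ 0.4918 -0.3374  0.2437]
```

Call:
jog_arm:
  steps:
    - [0, 0, -0.01, 0, 0, 0, 0]
    - [0, 0, -0.035, 0, 0, 0, 0]
    - [0, 0, -0.07, 0, 0, 0, 0]
    - [0.01, 0.003, -0.098, 0, 0, 0, 0]
    - [0.04, 0.014, -0.106, 0, 0, 1.5, 0]
    - [0.085, 0.03, -0.106, 0, 0, 3, 0]
    - [0.13, 0.045, -0.106, 0, 0, 4.5, 0]
    - [0.175, 0.061, -0.106, 0, 0, 6, 0]
    - [0.22, 0.076, -0.106, 0, 0, 7.5, 0]
    - [0.265, 0.092, -0.106, 0, 0, 9, 0]
    - [0.3, 0.104, -0.106, 0, 0, 10.5, 0]
    - [0.319, 0.111, -0.106, 0, 0, 11.3, 0]
    - [0.325, 0.113, -0.106, 0, 0, 11.3, 0]
    - [0.325, 0.113, -0.106, 0, 0, 11.3, 0]

```text
clock: 6.45
position: [0.5538, 0.0005, 0.3489]
ee_rot: [2.271, 2.171, -0.0]
contact_force: [-0.6, -0.9, -0.9]
gripper_width: 0.268
finger_force: 58.7
```

```bash
python3 - <<'E'
from h import *
import cv2
go([.554,.001,.27],-2.6)
a,_=capture("scene");b,_=capture("wrist");t,_=capture("top")
f=lambda p,x,y,w,h:cv2.resize(p[y:y+h,x:x+w],(400,300),interpolation=cv2.INTER_CUBIC)
cv2.imwrite("pics/h1.png",np.vstack([np.hstack([f(a,225,85,120,90),f(b,240,120,160,120)]),np.hstack([f(t,230,110,120,90),f(t,350,150,120,90)])]))
E
```

```text
shift [0.0005 0.0002 0.0789] turn [0.   0.02 0.02] | clock 6.45 pos [5.538e-01 5.000e-04 3.489e-01]
```

View pics/h1.png

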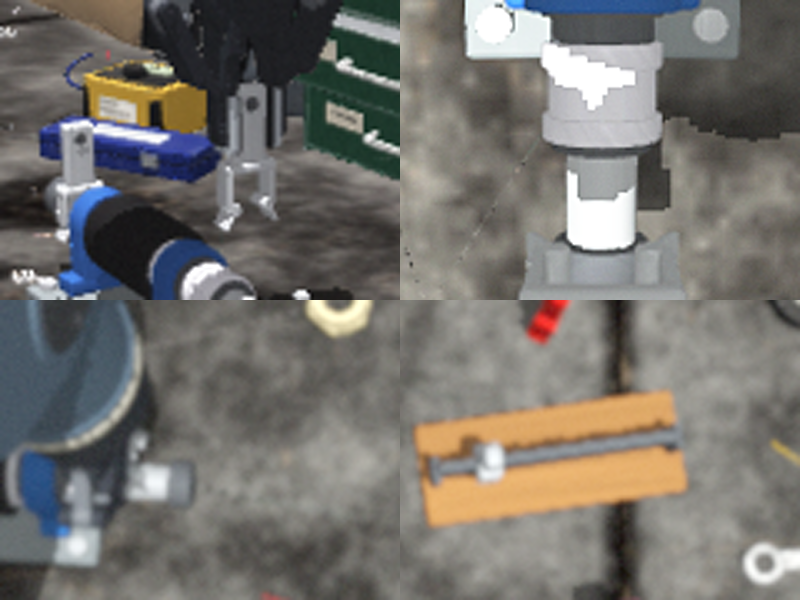

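The clip is held upright and lined up over the neck (clip centre u≈603, neck u≈601). The small clip is still on the rail. I'll push down.

Call:
jog_arm:
  steps:
    - [0.0005, 0, 0.02, 0, 0, 0, 0]
    - [0.0005, 0, 0.045, 0, 0, 0, 0]
    - [0.0005, 0, 0.06, 0, 0, 0, 0]
    - [0.0005, 0, 0.065, 0, 0, 0, 0]
    - [0.0005, 0, 0.069, 0, 0, 0, 0]
    - [0.0005, 0, 0.073, 0, 0, 0, 0]
    - [0.0005, 0, 0.077, 0, 0, 0, 0]
    - [0.0005, 0, 0.081, 0, 0, 0, 0]
    - [0.0005, 0, 0.085, 0, 0, 0, 0]
    - [0.0005, 0, 0.088, 0, 0, 0, 0]
    - [0.0005, 0, 0.088, 0, 0, 0, 0]

```text
clock: 7.98
position: [0.5537, 0.0014, 0.2615]
ee_rot: [-2.271, -2.17, -0.0]
contact_force: [-6.1, -0.4, 13.2]
gripper_width: 0.27
finger_force: 60.8
```

Call:
jog_arm:
  steps:
    - [0, 0, 0.002, 0, 0, 0, 0]
    - [0, 0, 0.002, 0, 0, 0, 0]

```text
clock: 8.22
position: [0.5536, 0.0012, 0.2612]
ee_rot: [-2.271, -2.17, -0.003]
contact_force: [-11.7, 1.8, 36.4]
gripper_width: 0.276
finger_force: 63.8
```

```bash
python3 - <<'E'
from h import *
import cv2
a,_=capture("scene");b,_=capture("wrist")
f=lambda p,x,y,w,h:cv2.resize(p[y:y+h,x:x+w],(400,300),interpolation=cv2.INTER_CUBIC)
cv2.imwrite("pics/h2.png",np.hstack([f(a,245,115,100,75),f(b,240,120,160,120)]))
E
```

```text
(no output)
```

View pics/h2.png

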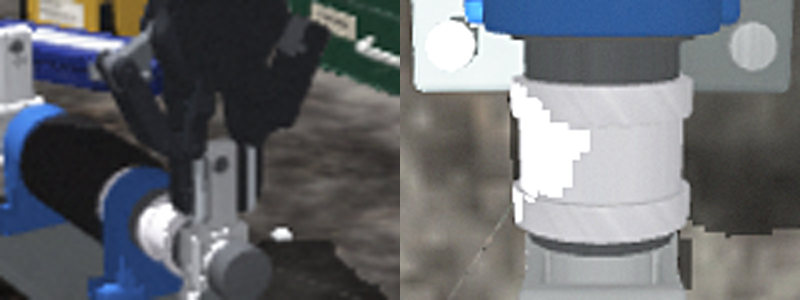

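The clip is astride the neck and bottomed out: force rose to 36 N with no further travel. I'll ease off, release and retreat.

Call:
jog_arm:
  steps:
    - [0, 0, -0.002, 0, 0, 0, 0]
    - [0, 0, -0.002, 0, 0, 0, 0.03]
    - [0, 0, -0.002, 0, 0, 0, 0.05]
    - [0, 0, -0.002, 0, 0, 0, 0.05]
    - [0, 0, -0.002, 0, 0, 0, 0.05]
    - [0, 0, -0.01, 0, 0, 0, 0.05]
    - [0, 0, -0.04, 0, 0, 0, 0.05]
    - [0, 0, -0.085, 0, 0, 0, 0.05]
    - [0, 0, -0.13, 0, 0, 0, 0.05]
    - [0.0, 0, -0.16, 0, 0, 0, 0.05]
    - [0, 0, -0.16, 0, 0, 0, 0.05]

```text
clock: 9.7
position: [0.5543, 0.0012, 0.4215]
ee_rot: [2.269, 2.169, 0.006]
contact_force: [0.5, 0.1, -0.6]
gripper_width: 0.588
finger_force: 0.0
```

```bash
python3 - <<'E'
from h import *
import cv2
a,d=capture("scene");b,_=capture("wrist")
f=lambda p,x,y,w,h:cv2.resize(p[y:y+h,x:x+w],(400,300),interpolation=cv2.INTER_CUBIC)
cv2.imwrite("pics/h3.png",np.hstack([f(a,245,115,100,75),f(b,260,140,120,90)]))
P=cloud("scene",d).reshape(-1,3)
for lo,hi in((.088,.1),(.1,.112),(.112,.122),(.122,.14)):
    m=P[((P>[.5,-.04,lo])&(P<[.6,.04,hi])).all(1)];print(lo,len(m),np.round(m.min(0),4) if len(m) else'',np.round(m.max(0),4) if len(m) else '')
m=P[((P>[.45,-.27,.07])&(P<[.51,-.2,.13])).all(1)];print("small",m.min(0),m.max(0))
E
```

```text
0.088 59 [ 0.5416 -0.006   0.0882] [0.5636 0.0074 0.0999]
0.1 58 [ 0.5427 -0.0055  0.1002] [0.5644 0.0072 0.1118]
0.112 49 [ 0.5421 -0.0067  0.1122] [0.5674 0.0063 0.122 ]
0.122 49 [ 0.542  -0.0049  0.122 ] [0.5653 0.006  0.1301]
small [ 0.46746771 -0.24486374  0.07036413] [ 0.48318303 -0.2313419   0.09278177]
```

View pics/h3.png

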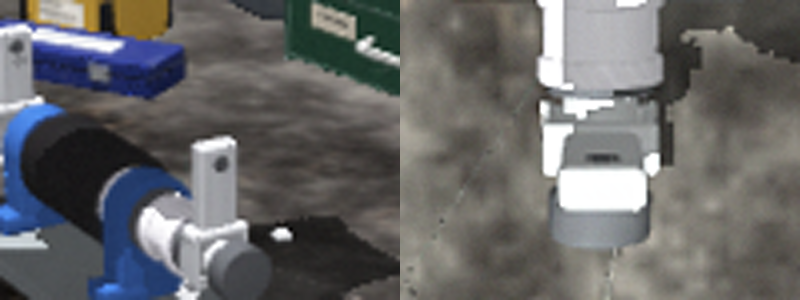

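The clip is upright on the neck with its tab top at 0.130 m, which puts the tab centre about 44 mm above the axis. The small clip hasn't moved.

```bash
python3 -c "
from rig import *
print(finish_job())"
```

```text
the job is handed in; nothing more can be done
None
```

The larger clip is snapped home on the empty neck with its tab upright (tab centre measured about 44 mm above the shaft axis), the smaller clip is unmoved on the rail, and the job is handed in at about 10 s on the clock; no verdict came back.

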